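Level the setup plate on the welding bench

ROBOT

A 6-joint arm with a two-finger parallel gripper is mounted at the origin on the work surface. World frame = base frame: x ahead of the robot, y to its left, z up, the work surface at z = 0. Lengths are in m, angles in rad, forces in N, time in s.
With the tool pointing down it reaches from about 0.3 to 0.875 m from the base axis. Payload 6.4 kg.
Tool frame: the origin (TCP) lies midway between the tips of the shut fingers; the grasp point (between the pads) lies 19 mm behind it; x points along the fingers, y is the direction in which the jaws open and shut, and the axes are right-handed (so a half turn about x gives the same grasp; the last joint's range is limited). The gripper opens to 85 mm and grips with 20 to 120 N. Pads are 22 mm wide; open, the fingers measure 114 mm over their backs; the gripper's body (76 mm by 85 mm) begins 54 mm behind the grasp point. The pads swing forward as they close: fully open they stand 13 mm farther back than shut.
Start: joints at [0.955, 0.181, 1.607, -0, 1.354, -0.206], TCP at [0.229, 0.527, 0.231] pointing down, gripper open.
Joint ranges: [-2.99, 2.99], [-0.89, 2.07], [0.3, 2.58], [-1.14, 4.28], [0, 2.63], [-3.12, 3.12]. Speed limits (rad/s): [2.57, 2.57, 3.01, 3.14, 3.14, 3.14].

INTERFACE

Orientations are given as a unit quaternion [x, y, z, w].
In Python, from cell import robot, imaging gives the robot as it stands. The module is installed in compiled form; this text tells all that it offers.
- The arm moves only by the tool play_rows, never from a script. Its argument "deltas" is a list of rows, each a list of 5 numbers: the shift along the world's x, y, z in units of 0.1 m (1.0 is 0.1 m), then the turn about the world's z in units of 60 degrees (1.0 is 60 degrees), then the opening, from 0 (shut) to 1 (fully open). A call has 1 to 5 rows; each row is the pose to reach, as a shift and turn from the pose commanded when the call began; what a row does not reach only later rows make up. A row lasts 1/8 s, in which the tool goes at most 62.5 mm and 10.7 degrees, less where a joint would pass 70% of its speed; a pose out of reach is approached as far as the arm can. A call with a number of a shift or a turn outside -1 to 1 is refused whole. A call with a gripper value outside its range is refused whole. The fingers move at their own pace and stop on an object; "newtons" is the grip in N (left out, the last holds). Time passes only in rows, so rows that repeat a pose let the fingers close. It gives the time, the measured TCP pose, the force and the opening at its end, in the units of the state.
- robot.get_obs(): the state, without advancing time (a new reading comes with each control period).
- imaging.snapshot(name): name is "scene" or "side" or "wrist"; returns a dict with "img" (480x640x3 uint8, red, green, blue), "fovy" (degrees; the focal length in pixels is half the picture's height over the tangent of half this angle, whatever the lens; pixels are square), "cx", "cy" (the principal point, pixels), "rvec" (rotation vector, rad) and "tvec" (3), from world to camera coordinates, as OpenCV has them. Camera axes: x right, y down, z forward; pixel columns grow to the right and rows downward; lengths in m; the calibration is good to about 2 mm. A picture is of the moment at which its call begins. There is no depth.
- robot.job_done(): hands the job in, once; it reports no verdict.
The state is a dict: "time_s": time; "joint_pos": joint angles; "qvel": joint speeds; "joint_efforts": joint torques, N m; "eef_pos": TCP position; "tool_rot": TCP orientation; "contact_force": force on the tool from outside, world axes, zero at the start; "ft_torque": the same for the moment, N m; "grip_width": opening from 0.0 (shut) to 1.0 (fully open).
Only numpy, scipy, OpenCV 4.12 (cv2) and the standard library are available. Lean on these libraries where they do the work, as an engineer would, in place of code of your own. Each camera call takes 0.05 s, during which the arm holds its last target. There are 200 camera calls.

TASK

Level the perforated steel setup plate before the next frame is tacked up on it: turn its two wing-topped foot screws as needed until the bubble in each of its two tube vials rests between the two black marks, then let go.

Things in the scene. Friction and masses are not known exactly. Their poses are not given: they have to be found in the camera images.
- left_bubble (a joint): Bubble (16 mm long, pale) in the green vial along the plate edge from the ball foot to the left screw. Metres from centre: + towards the left screw, - towards the ball foot; between the marks within 0.010. It floats to the high end: the left screw turned clockwise from above lifts its corner (by a hair) and moves the bubble +0.020 per radian, anticlockwise -0.020. The right screw does not move it.
- right_bubble (a joint): The same for the right screw: pale 16 mm bubble in the green vial along the plate edge from the ball foot to the right screw, metres from centre, + towards the right screw; between the marks within 0.010. The right screw turned clockwise from above moves it +0.020 per radian, anticlockwise -0.020; the left screw does not move it.
- left_screw_wing (a point): Centre of the dark steel wing bar on the left foot screw (seen from the robot): bar 56 mm long, 12 thick, 26 high, about 105 mm above bench; x along the bar, y across its thickness, z up the screw axis. Below the bar, 30 mm of 14 mm shank down to the plate (260 mm square, ball foot at its far corner). Friction 0.15 N m; stays where left; needs up to 1.3 rad; stops 1.6 rad either side of level.
- right_screw_wing (a point): The same on the right foot screw, 283 mm from the left one: centre of its wing bar, bar 56 mm long, 12 thick, 26 high, about 105 mm above bench. x along the bar, y across its thickness, z up the screw axis. Same shank, friction and travel. It may need turning either way, by up to 1.3 rad, or hardly at all. (The round black knob at the plate's near corner does no levelling.)

How it is judged:
By the outcome, as a careful person would: the job done as asked, in the order asked, and still so for the second after the job is handed in, with the robot touching nothing.
It also fails if it takes over 45 s, if anything falls off the work surface, if the arm or the gripper's body presses on something with over 40 N, if the wrist force passes 120 N, or if a joint passes its speed limit or range.

## Working session

There is one attempt and no reset: what is moved stays moved. The work goes in short steps, Python scripts to look and compute and a tool call to move; the robot and the scene stay as the last step left them, time stands still between calls to the robot, and variables do not carry over. Pictures are saved under pics/ and viewed, about 8 in all and at most 12, crops included, and the job is handed in when it is done.

Besides the shell and the picture viewer there is one more tool, called after "Request:" by a JSON object that holds its "fn" and its "kwargs". play_rows: Moves the arm, as the interface text tells. Shifts and turns lie within -1 to 1; 1 stands for 0.1 m of shift or 60 degrees of turn. Its arguments: {"type":"object","properties":{"deltas":{"type":"array","items":{"type":"array","items":{"type":"number"}}},"newtons":{"type":"number"}},"required":["deltas"]}

```bash
mkdir -p pics; cat > h.py <<'E'
import numpy as np, cv2
from cell import robot, imaging
def snap(n,f=None):
    s=imaging.snapshot(n)
    if f: cv2.imwrite('pics/'+f,s['img'][:,:,::-1])
    return s
def cam(s):
    h=s['img'].shape[0]; f=h/2/np.tan(np.radians(s['fovy'])/2)
    K=np.array([[f,0,s['cx']],[0,f,s['cy']],[0,0,1]]); R=cv2.Rodrigues(np.array(s['rvec'],float))[0]; t=np.array(s['tvec'],float).ravel()
    return K,R,t
def ray(s,u,v):
    K,R,t=cam(s); d=R.T@np.linalg.inv(K)@[u,v,1]; return -R.T@t,d/np.linalg.norm(d)
def onz(s,u,v,z):
    c,d=ray(s,u,v); return c+d*(z-c[2])/d[2]
def proj(s,p):
    K,R,t=cam(s); q=K@(R@np.array(p)+t); return q[:2]/q[2]
E
python3 - <<'E'
from h import *
for n in('scene','side'):
    s=snap(n,n+'1.png'); print(n,s['fovy'],ray(s,s['cx'],s['cy']))
a=[cv2.imread(f'pics/{n}1.png') for n in('scene','side')]
o=robot.get_obs(); print(o['eef_pos'],o['tool_rot'],o['time_s'])
E
```

```text
scene 51.15881507662016 (array([0.98011837, 0.37090237, 0.45723571]), array([-0.67559565, -0.53212591, -0.51030631]))
side 43.86626069234567 (array([ 0.15066878, -0.38531525,  0.72880752]), array([ 0.48326284,  0.51040972, -0.71129385]))
[0.22877545 0.52697513 0.23045703] [ 0.14333932  0.69254967 -0.14439873  0.69208222] 0.1
```

View pics/scene1.png

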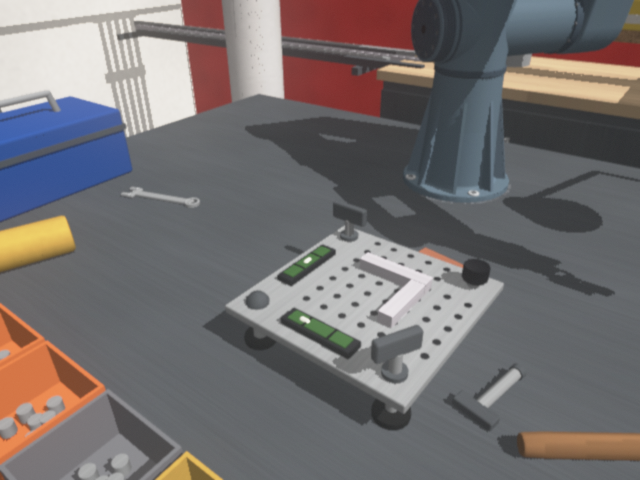

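View pics/side1.png

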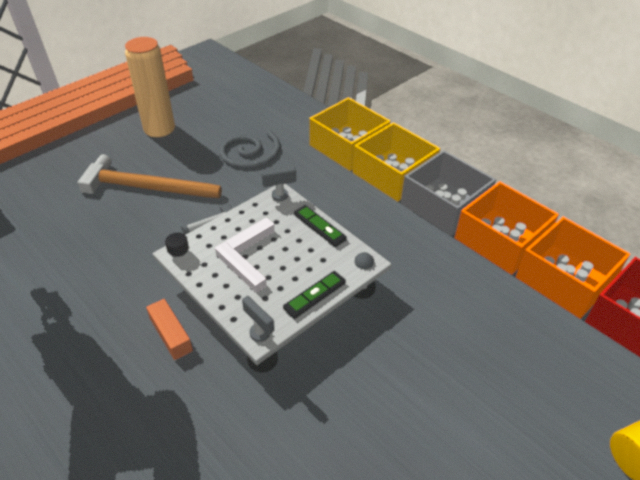

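Left screw wing: scene (397,345), side (279,178). Right screw wing: scene (349,214), side (258,313). Both vials are visible, with the bubbles off-centre towards the ball foot or near it. Next come crops, plus vial and bubble measurement by colour.

```bash
cat > vial.py <<'E'
from h import *
def vials(s,zt=0.075):
    hsv=cv2.cvtColor(s['img'],cv2.COLOR_RGB2HSV)
    g=cv2.inRange(hsv,(40,90,30),(85,255,255))
    gc=cv2.morphologyEx(g,cv2.MORPH_CLOSE,np.ones((13,13)))
    n,l,st,ce=cv2.connectedComponentsWithStats(gc)
    for i in range(1,n):
        if st[i,4]<150: continue
        cs,_=cv2.findContours((l==i).astype(np.uint8),0,1)
        r=cv2.minAreaRect(cs[0]); b=cv2.boxPoints(r)
        m=((l==i)&(hsv[:,:,1]<90)&(hsv[:,:,2]>110)).astype(np.uint8)
        ys,xs=np.nonzero(m)
        e=sorted([(np.linalg.norm(b[k]-b[(k+1)%4]),k) for k in range(4)])
        ends=[(b[k]+b[(k+1)%4])/2 for _,k in e[:2]]
        P=[onz(s,*p,zt) for p in ends]; B=onz(s,xs.mean(),ys.mean(),zt) if len(xs) else None
        print('vial px',np.round(ends,1).tolist(),'npx',len(xs),'ends',np.round(P,4).tolist(),'bub',B)
        if B is not None:
            c=(P[0]+P[1])/2; d=P[1]-P[0]; L=np.linalg.norm(d); print('  L',L,'offset towards end1',(B-c)@d/L)
E
python3 - <<'E'
from h import *; from vial import vials
sc,si=snap('scene'),snap('side')
def tri(a,b):
    (c1,d1),(c2,d2)=ray(sc,*a),ray(si,*b)
    t=np.linalg.lstsq(np.c_[d1,-d2],c2-c1,rcond=None)[0]; p,q=c1+t[0]*d1,c2+t[1]*d2
    return np.round((p+q)/2,4),np.linalg.norm(p-q)
L=tri((397,345),(279,178));R=tri((349,214),(258,313)); print('L',L,'R',R,np.linalg.norm(L[0]-R[0]))
for n,s in(('scene',sc),('side',si)): print(n); vials(s)
def crop(s,u,v,w,h): return cv2.resize(s['img'][v-h:v+h,u-w:u+w,::-1],(400,300),interpolation=cv2.INTER_CUBIC)
cv2.imwrite('pics/wings.png',np.vstack([np.hstack([crop(sc,397,350,48,36),crop(si,279,184,32,24)]),np.hstack([crop(sc,349,220,32,24),crop(si,258,313,48,36)])]))
E
```

```text
L (array([0.632 , 0.2035, 0.1035]), np.float64(0.0011162894050338393)) R (array([0.4294, 0.0113, 0.1051]), np.float64(0.0006880539963278842)) 0.2792671838938474
scene
vial px [[326.0, 247.10000610351562], [286.79998779296875, 274.6000061035156]] npx 51 ends [[0.4856, 0.0094, 0.075], [0.5714, 0.0076, 0.075]] bub [0.52845597 0.00917409 0.075     ]
  L 0.08581040308840357 offset towards end1 -9.417287722286141e-05
vial px [[290.5, 313.1000061035156], [349.29998779296875, 343.29998779296875]] npx 79 ends [[0.6301, 0.0621, 0.075], [0.6318, 0.1471, 0.075]] bub [0.62989725 0.08445516 0.075     ]
  L 0.08499231221265252 offset towards end1 -0.02019519970782169
side
vial px [[300.8999938964844, 208.5], [338.29998779296875, 237.5]] npx 44 ends [[0.6292, 0.147, 0.075], [0.6266, 0.0586, 0.075]] bub [0.62872519 0.0820362  0.075     ]
  L 0.08841811272548511 offset towards end1 0.020721656949620963
vial px [[336.8999938964844, 276.0], [291.20001220703125, 307.29998779296875]] npx 54 ends [[0.5693, 0.0042, 0.075], [0.4825, 0.0069, 0.075]] bub [0.52643499 0.00669671 0.075     ]
  L 0.08679916000425932 offset towards end1 -0.0004814046499948614
```

View pics/wings.png

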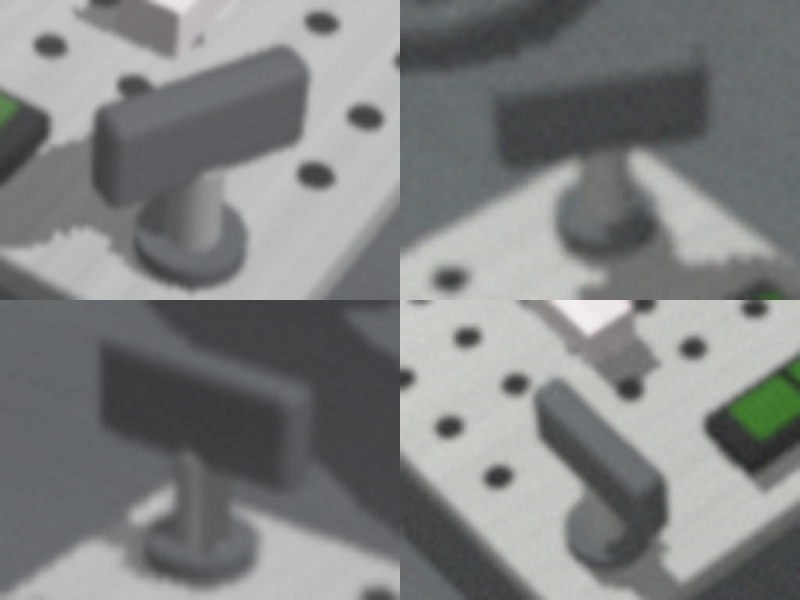

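The left bubble sits about -0.0205 towards the ball foot, so the left screw needs about 1.03 rad clockwise. The right bubble is about 0, so that screw should be left alone, to be confirmed up close. The crops show both bars clearly. Next is the left bar's yaw from its top-edge ends.

```bash
python3 - <<'E'
from h import *
from scipy.spatial.transform import Rotation as Ro
sc,si,w=snap('scene'),snap('side'),snap('wrist','w1.png')
for s,a,b in((sc,(374.9,338),(420.5,327.2)),(si,(262.5,175.5),(295.8,169.9))):
    p,q=onz(s,*a,.117),onz(s,*b,.117); d=q-p
    print(p,q,'mid',(p+q)/2,'L',np.linalg.norm(d),'yaw',np.degrees(np.arctan2(d[1],d[0]))%180)
o=robot.get_obs(); M=Ro.from_quat(o['tool_rot']).as_matrix(); print('x',M[:,0],'y',M[:,1],'jawyaw',np.degrees(np.arctan2(M[1,1],M[0,1]))%180)
print(o['joint_pos'],o['time_s']); c,d=ray(w,320,240); print('wristcam',c,d, w['fovy'])
E
```

```text
[0.64888655 0.18786654 0.117     ] [0.6080585  0.21666097 0.117     ] mid [0.62847253 0.20226375 0.117     ] L 0.049960471837442524 yaw 144.80617607250522
[0.6066003  0.21325523 0.117     ] [0.655419   0.18718483 0.117     ] mid [0.63100965 0.20022003 0.117     ] L 0.0553437492360468 yaw 151.8966770706212
x [-1.53716534e-04 -2.88759166e-04 -9.99999946e-01] y [ 3.98416523e-01  9.17204540e-01 -3.26094442e-04] jawyaw 66.52077373480917
[ 9.54696856e-01  1.80973242e-01  1.60716773e+00 -4.24018787e-05
  1.35377617e+00 -2.06300526e-01] 0.35
wristcam [0.15601431 0.55972211 0.37248396] [ 0.30043166 -0.12962539 -0.94495401] 58.04569793868011
```

Request:
{"fn": "play_rows", "kwargs": {"deltas": [[0.5,-0.4,0,0,1],[1,-0.8,0,0,1],[1,-0.8,0,0,1]]}}

```text
time_s: 0.72
eef_pos: [0.3321, 0.4452, 0.2314]
tool_rot: [0.146, 0.692, -0.146, 0.692]
contact_force: [0.4, -0.2, -0.6]
grip_width: 0.999
```

Request:
{"fn": "play_rows", "kwargs": {"deltas": [[0.5,-0.4,0,0,1],[1,-0.8,0,0,1],[1,-0.8,0,0,1]]}}

```text
time_s: 1.1
eef_pos: [0.4314, 0.3656, 0.2313]
tool_rot: [0.145, 0.692, -0.145, 0.692]
contact_force: [-0.5, -0.2, 0.0]
grip_width: 1.0
```

Request:
{"fn": "play_rows", "kwargs": {"deltas": [[0.5,-0.4,0,0,1],[1,-0.8,0,0,1],[1,-0.8,0,0,1]]}}

```text
time_s: 1.48
eef_pos: [0.5309, 0.286, 0.2311]
tool_rot: [0.145, 0.692, -0.145, 0.692]
contact_force: [0.8, 0.3, -0.3]
grip_width: 0.997
```

Request:
{"fn": "play_rows", "kwargs": {"deltas": [[0.5,-0.4,0,-0.12,1],[1,-0.85,0,-0.12,1],[1,-0.85,0,-0.12,1],[1,-0.85,0,-0.12,1]]}}

```text
time_s: 1.98
eef_pos: [0.6281, 0.2039, 0.2308]
tool_rot: [0.187, 0.683, -0.187, 0.681]
contact_force: [0.2, 0.3, 0.5]
grip_width: 0.999
```

```bash
python3 - <<'E'
from h import *
w=snap('wrist','w2.png'); o=robot.get_obs(); print(o['time_s'],o['eef_pos'],proj(w,(.6305,.2015,.118)))
E
```

```text
2.025 [0.62770024 0.20433954 0.23096011] [317.09968156 232.8518945 ]
```

View pics/w2.png

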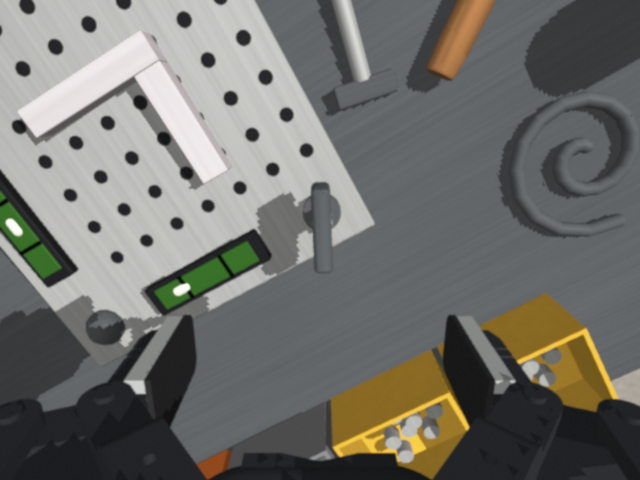

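The left bar shows from (320,185) to (324,270), nearly across the jaws' closing direction. The left bubble at (181,289) is at its foot-side mark. The right vial is cut off at the left edge.

```bash
python3 - <<'E'
from h import *; from vial import vials
from scipy.spatial.transform import Rotation as Ro
w=snap('wrist'); hsv=cv2.cvtColor(w['img'],cv2.COLOR_RGB2HSV)
p,q=onz(w,320.5,184.5,.118),onz(w,323.5,271,.118); d=q-p
print(p,q,'mid',(p+q)/2,'L',np.linalg.norm(d),'yaw',np.degrees(np.arctan2(d[1],d[0]))%180)
o=robot.get_obs(); M=Ro.from_quat(o['tool_rot']).as_matrix(); print(o['eef_pos'],'jawyaw',np.degrees(np.arctan2(M[1,1],M[0,1])))
vials(w)
E
```

```text
[0.60509624 0.21922029 0.118     ] [0.65425817 0.19241758 0.118     ] mid [0.62967721 0.20581894 0.118     ] L 0.05599357316655104 yaw 151.4011118633822
[0.62761737 0.20452058 0.2311728 ] jawyaw 59.44269647591928
vial px [[51.099998474121094, 276.29998779296875], [-10.899999618530273, 198.6999969482422]] npx 220 ends [[0.5702, 0.0058, 0.075], [0.5025, 0.0083, 0.075]] bub [0.52702667 0.00805357 0.075     ]
  L 0.06774002018876714 offset towards end1 0.009371059462004946
vial px [[158.1999969482422, 301.1000061035156], [253.8000030517578, 250.10000610351562]] npx 180 ends [[0.6275, 0.0623, 0.075], [0.63, 0.1479, 0.075]] bub [0.62845921 0.08280286 0.075     ]
  L 0.08559537757866541 offset towards end1 -0.022271794404737106
```

Request:
{"fn": "play_rows", "kwargs": {"deltas": [[0.02,0,-0.4,0.03,1],[0.02,0,-0.8,0.03,1],[0.02,0,-0.8,0.03,1],[0.02,0,-0.8,0.03,1]]}}

```text
time_s: 2.58
eef_pos: [0.6314, 0.2036, 0.1532]
tool_rot: [0.176, 0.684, -0.176, 0.686]
contact_force: [-0.2, -0.2, 0.2]
grip_width: 1.001
```

```bash
python3 - <<'E'
from h import *
from scipy.spatial.transform import Rotation as Ro
w=snap('wrist','w3.png'); o=robot.get_obs(); M=Ro.from_quat(o['tool_rot']).as_matrix(); print(o['time_s'],o['eef_pos'],'jawyaw',np.degrees(np.arctan2(M[1,1],M[0,1])))
print(proj(w,(.630,.2045,.118)),'tcp line px',proj(w,np.r_[o['eef_pos'][:2],.118]))
E
```

```text
2.625 [0.63203998 0.20343111 0.15389487] jawyaw 61.18048404821089
[318.1313512  276.27650488] tcp line px [318.24048916 281.01562199]
```

View pics/w3.png

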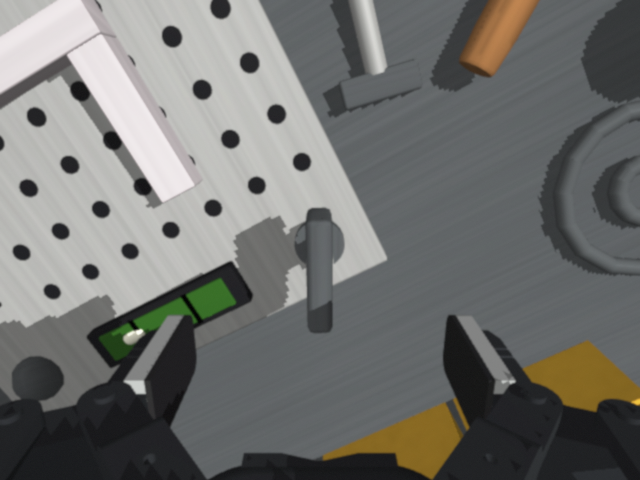

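The bar runs from (318.5,209) to (320,332), centred between the fingers and about 3 mm off along its length, which this move corrects. Then go down and grip.

Request:
{"fn": "play_rows", "kwargs": {"deltas": [[-0.03,0.015,-0.35,0,1],[-0.03,0.015,-0.66,0,1],[-0.03,0.015,-0.66,0,1]]}}

```text
time_s: 3.0
eef_pos: [0.6271, 0.204, 0.0847]
tool_rot: [0.176, 0.686, -0.177, 0.684]
contact_force: [-0.3, -1.1, -0.3]
grip_width: 0.996
```

Request:
{"fn": "play_rows", "kwargs": {"deltas": [[0,0,0,0,0.4],[0,0,0,0,0.2],[0,0,0,0,0],[0,0,0,0,0],[0,0,0,0,0]], "newtons": 40}}

```text
time_s: 3.62
eef_pos: [0.629, 0.2049, 0.0862]
tool_rot: [0.177, 0.684, -0.176, 0.685]
contact_force: [1.0, 4.7, 1.3]
grip_width: 0.138
```

```bash
python3 - <<'E'
from h import *; from vial import vials
o=robot.get_obs(); print(o['time_s'],o['eef_pos'],o['contact_force'],o['ft_torque'],o['grip_width'])
vials(snap('scene'))
E
```

```text
3.625 [0.62899393 0.20485175 0.08622446] [0.97522233 4.66784383 1.27262022] [ 0.65684179 -0.33858775  0.13719251] 0.1382421394036621
vial px [[325.8999938964844, 247.0], [286.20001220703125, 275.1000061035156]] npx 46 ends [[0.4855, 0.0092, 0.075], [0.5729, 0.0078, 0.075]] bub [0.52821185 0.00887589 0.075     ]
  L 0.08739300093649456 offset towards end1 -0.0009812094994396104
```

Request:
{"fn": "play_rows", "kwargs": {"deltas": [[0,0,0,-0.12,0],[0,0,0,-0.24,0],[0,0,0,-0.36,0],[0,0,0,-0.48,0],[0,0,0,-0.5,0]]}}

```text
time_s: 4.3
eef_pos: [0.6302, 0.206, 0.0863]
tool_rot: [0.35, 0.614, -0.346, 0.617]
contact_force: [8.7, 9.9, -1.8]
grip_width: 0.138
```

```bash
python3 - <<'E'
from h import *; from vial import vials
for n in('side','wrist'): print(n); vials(snap(n))
o=robot.get_obs(); print(o['time_s'],o['eef_pos'],o['contact_force'],o['ft_torque'],o['grip_width'])
E
```

```text
side
vial px [[300.8999938964844, 208.5], [338.29998779296875, 237.3000030517578]] npx 33 ends [[0.6292, 0.147, 0.075], [0.6269, 0.059, 0.075]] bub [0.62869255 0.09255302 0.075     ]
  L 0.08804319408477347 offset towards end1 0.010418262877054446
vial px [[337.20001220703125, 276.29998779296875], [291.1000061035156, 307.1000061035156]] npx 54 ends [[0.5691, 0.0034, 0.075], [0.4826, 0.0073, 0.075]] bub [0.52643499 0.00669671 0.075     ]
  L 0.08664859586576769 offset towards end1 -0.0005382931858619088
wrist
4.4 [0.63015037 0.20607296 0.08625988] [ 7.41326819  9.70997268 -2.48369397] [ 1.46451492 -1.14057972  0.11677724] 0.13434653869769592
```

The left bubble moved as expected, from -0.0207 to -0.0104, and the vials didn't shift. Do the rest while easing off the side force.

Request:
{"fn": "play_rows", "kwargs": {"deltas": [[0.01,0.015,0,-0.12,0],[0.01,0.015,0,-0.24,0],[0.01,0.015,0,-0.36,0],[0.01,0.015,0,-0.48,0],[0.01,0.015,0,-0.51,0]]}}

```text
time_s: 5.03
eef_pos: [0.6319, 0.2066, 0.0863]
tool_rot: [0.5, 0.501, -0.496, 0.503]
contact_force: [11.1, 7.1, -2.8]
grip_width: 0.137
```

```bash
python3 - <<'E'
from h import *; from vial import vials
vials(snap('side','s2.png'))
o=robot.get_obs(); print(o['time_s'],o['eef_pos'],o['contact_force'],o['ft_torque'],o['grip_width'])
E
```

```text
vial px [[301.29998779296875, 208.10000610351562], [338.20001220703125, 237.5]] npx 36 ends [[0.6303, 0.1473, 0.075], [0.6266, 0.0587, 0.075]] bub [0.6286943  0.10236498 0.075     ]
  L 0.0886778304731166 offset towards end1 0.0006067481619251943
vial px [[336.8999938964844, 275.8999938964844], [291.29998779296875, 307.29998779296875]] npx 55 ends [[0.5693, 0.0043, 0.075], [0.4825, 0.0068, 0.075]] bub [0.52658262 0.00667798 0.075     ]
  L 0.08682256577041066 offset towards end1 -0.0006293028287189156
5.075 [0.63188799 0.20660975 0.08626897] [ 9.87810003  7.21363421 -3.32484743] [ 0.95280712 -1.42083975  0.18320137] 0.13570479524137177
```

The left bubble is centred at about -0.0006. Ease the side load, open and lift straight up.

Request:
{"fn": "play_rows", "kwargs": {"deltas": [[0.015,0.01,0,0,0],[0.015,0.01,0,0,0.3],[0.015,0.01,0,0,0.8],[0.015,0.01,0,0,1],[0.015,0.01,0,0,1]]}}

```text
time_s: 5.7
eef_pos: [0.6303, 0.2063, 0.0851]
tool_rot: [0.498, 0.502, -0.498, 0.502]
contact_force: [0.8, 0.4, 0.1]
grip_width: 0.921
```

Request:
{"fn": "play_rows", "kwargs": {"deltas": [[0,0,0,0,1],[0,0,0.3,0,1],[0,0,0.7,0,1],[0,0,1,0,1],[0,0,1,0,1]]}}

```text
time_s: 6.32
eef_pos: [0.6325, 0.2067, 0.1888]
tool_rot: [0.499, 0.501, -0.496, 0.504]
contact_force: [0.4, -0.3, 0.2]
grip_width: 1.005
```

Request:
{"fn": "play_rows", "kwargs": {"deltas": [[-0.3,-0.3,0.3,0,1],[-0.6,-0.6,0.6,0,1],[-0.9,-0.8,0.9,0,1],[-0.9,-0.8,0.9,0,1],[-0.9,-0.8,0.9,0,1]]}}

```text
time_s: 6.95
eef_pos: [0.5404, 0.1265, 0.2739]
tool_rot: [0.497, 0.503, -0.498, 0.502]
contact_force: [0.8, -0.3, -1.2]
grip_width: 0.995
```

```bash
python3 - <<'E'
from h import *; from vial import vials
for n in('scene','side','wrist'): print(n); vials(snap(n,n+'_end.png'))
o=robot.get_obs(); print(o['time_s'],o['eef_pos'],o['contact_force'],o['grip_width'])
E
```

```text
scene
vial px [[326.0, 247.10000610351562], [286.79998779296875, 274.6000061035156]] npx 51 ends [[0.4856, 0.0094, 0.075], [0.5714, 0.0076, 0.075]] bub [0.52842588 0.00904788 0.075     ]
  L 0.08581040308840357 offset towards end1 -0.00012150679957757518
vial px [[290.3999938964844, 313.20001220703125], [346.1000061035156, 341.70001220703125]] npx 88 ends [[0.6301, 0.0622, 0.075], [0.6317, 0.1429, 0.075]] bub [0.63067302 0.10508319 0.075     ]
  L 0.08071327551586134 offset towards end1 0.0025634453690713123
side
vial px [[300.79998779296875, 208.60000610351562], [338.29998779296875, 237.5]] npx 43 ends [[0.629, 0.1469, 0.075], [0.6267, 0.0586, 0.075]] bub [0.62907914 0.10323863 0.075     ]
  L 0.08835449496890646 offset towards end1 -0.0005007320498201776
vial px [[336.8999938964844, 275.8999938964844], [291.29998779296875, 307.29998779296875]] npx 55 ends [[0.5693, 0.0043, 0.075], [0.4825, 0.0068, 0.075]] bub [0.52636707 0.00678847 0.075     ]
  L 0.08682256577041066 offset towards end1 -0.0004106683834959652
wrist
vial px [[433.0, 172.5], [421.79998779296875, 271.79998779296875]] npx 167 ends [[0.6299, 0.1469, 0.075], [0.6281, 0.0619, 0.075]] bub [0.62902831 0.10354882 0.075     ]
  L 0.08504131174204334 offset towards end1 0.0008608640414590915
vial px [[350.20001220703125, 327.5], [255.8000030517578, 324.3999938964844]] npx 141 ends [[0.5689, 0.0075, 0.075], [0.4849, 0.0096, 0.075]] bub [0.52695336 0.00785454 0.075     ]
  L 0.08407228841512343 offset towards end1 -8.678010760889141e-05
7.1 [0.54035365 0.12682056 0.2733602 ] [-0.54083615  0.26372961  0.90466456] 0.9968408030290928
```

View pics/wrist_end.png

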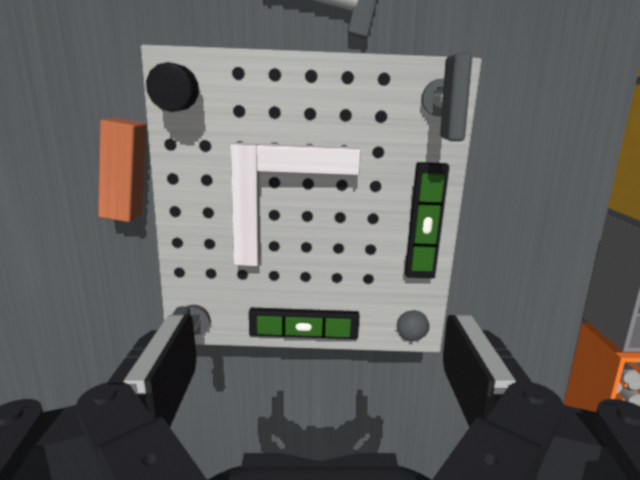

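The picture shows the left bubble at (428,225) and the right at (304,327), each midway between its two black marks, and the gripper is clear of everything. Handing in.

```bash
python3 -c "
from cell import robot; print(robot.job_done())"
```

```text
the job is handed in; nothing more can be done
None
```

The plate is level: both bubbles rest between their marks. I turned the left foot screw about 60° (1.05 rad) clockwise, let go and lifted clear. I didn't touch the right screw because its bubble was already centred.

- **Left bubble:** it started about 21 mm towards the ball foot. After release it read within 1 mm of centre in the side and wrist views. The scene view read +2.6 mm, but it outlined that vial about 5 mm short, which explains the difference.
- **Right bubble:** all three views put it within 0.5 mm of centre. The limit is 10 mm for both.
- **Time and force:** the job took about 7 s. The measured side force while turning stayed under about 14 N, and contact force was near zero after release. I saw no sign that the plate had moved.

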